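Seat the lens collar on the tracing projector and hold it home

ROBOT

A 6-joint arm with a two-finger parallel gripper is mounted at the origin on a cart in front of the work surface, level with it; the furniture and walls round the work are solid. World frame = base frame: x ahead of the robot, y to its left, z up, the work surface at z = 0. Lengths are in m, angles in degrees, forces in N, time in s.
With the tool pointing down it reaches from about 0.35 to 0.875 m from the base axis. Payload 4.2 kg.
Tool frame: the origin (TCP) lies midway between the tips of the shut fingers; the grasp point (between the pads) lies 19 mm behind it; y points along the fingers, z is the direction in which the jaws open and shut, and the axes are right-handed (so a half turn about y gives the same grasp; the last joint's range is limited). The gripper opens to 87 mm and grips with 3 to 60 N. Pads are 19 mm wide; open, the fingers measure 117 mm over their backs; the gripper's body (75 mm by 190 mm) begins 51 mm behind the grasp point.
Start: joints at [-56.459, 22.042, 0.453, 0, -68.411, -14.817], TCP at [0.201, -0.592, 0.223] pointing down, gripper open.
Joint ranges: [-179.83, 179.83], [-69.29, 118.12], [-61.27, 80.66], [-181.25, 117.63], [-171.15, -9.14], [-177.46, 177.46]. Speed limits (degrees/s): [159.86, 159.86, 180, 180, 180, 180].

INTERFACE

Orientations are given as [roll, pitch, yaw] about the fixed x, y, z axes, in that order (R = Rz(yaw) Ry(pitch) Rx(roll)).
In Python, from workcell import env gives the robot as it stands. The module is installed in compiled form; this text tells all that it offers. Calls block until the motion is done:
- env.goto(position, orientation): joint-space move of the TCP to a pose.
- env.move_straight(position, rotation=None, rate=0.15, force_limit=None): straight line of the TCP; rotation=None keeps the orientation; rate is the mean speed in m/s. With force_limit (N) it stops when the force on the tool has changed by that much, and returns True; else False.
- env.set_joints(angles): joint-space move.
- env.gripper_to(opening, grasp_force=None): opening from 0.0 (shut) to 1.0 (fully open); grasp_force is the grip in N (None keeps the last); returns when the fingers have stopped.
- env.dwell(seconds).
- env.inverse_kinematics(position, orientation): joint angles nearest the present ones, or None.
- env.read_state(): the state.
- env.grab_frame(name): name is "side" or "top" or "wrist"; returns a dict with "image" (480x640x3 uint8, blue, green, red), "fx", "fy", "cx", "cy" (pixels), "D" ([k1, k2, p1, p2, k3] as OpenCV has them; the pictures are not rectified), "position" and "orientation" of the camera in the world. Camera axes: x right, y up, looking along -z (the intrinsics and any distortion apply to the point x, -y, -z); pixel columns grow to the right and rows downward; lengths in m; the calibration is good to about 2 mm. A picture is of the moment at which its call begins. There is no depth.
A pose or a line that the arm cannot do raises env.Unreachable and nothing moves.
- env.close_job(): hands the job in, once; it reports no verdict.
Trained networks look in a picture, given as the dict that the camera call returned (one of the last four; its "shot" number tells which), for a name from the list of things; names that differ only in an ending like _2 or _b are one class to them, and where a whole thing is asked for, a point or a joint stands for the part that bears it (a point fixed in the world has none). Each returns a list of dicts, best first, with "score" (0 to 1); they miss things now and then, are a little off and sometimes report something else, mostly with a low value. They report only what shows in the picture. A call takes as long as a camera call. They do not tell look-alikes from the thing itself.
- env.search_frame(picture, thing): "xyz" ([x, y, z] in m, in world coordinates, good to about 4 mm: the middle of the surface that is visible of it).
- env.trace(picture, thing): "mask" (480x640 bool, what is visible of it).
The state is a dict: "clock": time; "joint_positions": joint angles; "qvel": joint speeds; "joint_torque": joint torques, N m; "position": TCP position; "tool_rot": TCP orientation; "force": force on the tool from outside, world axes, zero at the start; "wrist_torque": the same for the moment, N m; "opening": opening from 0.0 (shut) to 1.0 (fully open).
Only numpy, scipy, OpenCV 4.12 (cv2) and the standard library are available. Lean on these libraries where they do the work, as an engineer would, in place of code of your own. Each camera call takes 0.05 s, during which the arm holds its last target. There are 200 camera calls.

TASK

Fit the knurled lens collar, standing on the table, onto the tracing projector that lies on its back: set it over the upright spigot of the lens mount, then press it down on the spring plate and turn it until its hidden keyways find the locating pins and it drops fully home on the seat. The spring would lift it off again, so finish with the fingers still holding the collar pressed fully home; do not let go. Leave the two lidded jars standing where they are.

Things in the scene. Friction and masses are not known exactly. Their poses are not given: they have to be found in the camera images.
- collar_mid (a point): Black lens collar, loose, 0.16 kg, upright, 46 mm high. Its knurled round grip is 52 mm in diameter, from 14 to 46 mm above the underside, lens in the top (grip it 28 to 44 mm up, from any side). Below it a flange of 76 mm diameter, 14 mm thick, on which fingertips may rest. This point: on the axis, 23 mm above the underside; z up.
- collar_foot (a point): Centre of the collar's underside. From here up runs a bore of 37 mm diameter, 28 mm deep. Round it, hidden under the flange, are three keyways 120 degrees apart, 9 mm wide, 8 mm deep. How they are clocked to the pins is not told and differs every time: a third of a turn, in either direction, always passes one match; regrip if the wrist runs out.
- mount_seat (a point): Centre of the flat round seat of the lens mount, on top of the projector, 60 mm above the table; z up. Three brass pins, 5 mm thick, 120 degrees apart, 29 mm from the axis, rise 6 mm above it: pressed down out of line the collar stops on them, 6 mm above the seat; in line (within about 4 degrees) it drops to the seat, collar_foot then level with this point.
- spigot_tip (a point): Top of the mount's upright spigot, 22 mm above the seat: 34 mm in diameter, chamfered nose 27 mm. Round it a spring plate, 49 mm in diameter, stands 8 mm above the seat: 5 N starts it moving, 7 N presses it level. A collar left on it rests 8 mm above the seat. Push with about 8 to 25 N while turning.
- projector: Grey tracing projector, fixed, lying flat: 220 (its x) x 170 (its y) x 52 mm, the mount in the middle of its top. Origin: centre of its underside.
- jar_gold: Bystander: small white jar with a gold lid, 59 mm diameter, 50 mm high; origin at the centre of its underside.
- jar_silver: Bystander: small white jar with a silver lid, 53 mm diameter, 44 mm high; origin at the centre of its underside.
Not all that is in view belongs to the job. What is shaped like the part that bears collar_mid but turquoise is not meant.

How it is judged:
By the outcome, as a careful person would: the job done as asked, in the order asked, and still so for the second after the job is handed in, while the arm keeps its last pose, push and grip.
It also fails if it takes over 54 s, if anything falls off the work surface, if the arm or the gripper's body presses on something with over 40 N, if the wrist force passes 120 N, or if a joint passes its speed limit or range.

## Working session

There is one attempt and no reset: what is moved stays moved. The work goes in short steps, each a Python script; the robot and the scene stay as the last script left them, time stands still between calls to the robot, and variables do not carry over. Pictures are saved under pics/ and viewed, about 8 in all and at most 12, crops included, and the job is handed in when it is done.

```bash
mkdir -p pics; cat > h.py <<'E'
from workcell import env
import numpy as np, cv2
from scipy.spatial.transform import Rotation as R
def shot(cam,fn=None):
    f=env.grab_frame(cam)
    if fn: cv2.imwrite('pics/'+fn,f['image'])
    return f
def camR(f):
    o=np.array(f['orientation'],float)
    return R.from_euler('xyz',o,degrees=True).as_matrix() if o.shape==(3,) else o
def proj(f,P):
    M=camR(f); P=np.atleast_2d(P); c=(P-np.array(f['position']))@M
    c=c*[1,-1,-1]
    K=np.array([[f['fx'],0,f['cx']],[0,f['fy'],f['cy']],[0,0,1.]])
    return cv2.projectPoints(c.reshape(-1,1,3),np.zeros(3),np.zeros(3),K,np.array(f['D'],float))[0].reshape(-1,2)
def pix2z(f,uv,z):
    K=np.array([[f['fx'],0,f['cx']],[0,f['fy'],f['cy']],[0,0,1.]])
    u=cv2.undistortPoints(np.array(uv,float).reshape(-1,1,2),K,np.array(f['D'],float)).reshape(-1,2)
    d=np.c_[u[:,0],-u[:,1],-np.ones(len(u))]@camR(f).T
    p=np.array(f['position']); return p+d*((z-p[2])/d[:,2])[:,None]
E
python3 - <<'E'
from h import *
s=env.read_state(); print(s['clock'],s['position'],s['tool_rot'],s['opening'])
for c in ['top','side']:
    f=shot(c,c+'0.png'); print(c,f['position'],f['orientation'],f['fx'],f['D'])
    for t in ['collar_mid','mount_seat','spigot_tip','projector','jar_gold','jar_silver']:
        print(c,t,[(np.round(d['xyz'],3).tolist(),round(d['score'],2),proj(f,d['xyz'])[0].round().tolist()) for d in env.search_frame(f,t)])
print(env.read_state()['clock'])
a=np.hstack([cv2.imread('pics/top0.png')]) 
E
```

```text
0.0 [ 0.20047175 -0.59135095  0.2214542 ] [-8.98757743e+01  5.37781905e-03  1.87140204e+01] 1.0005567805279278
top [0.3575737  0.01652821 1.25602031] [  8.79091296  -1.9078777  -90.07888822] 543.0801425095237 [0.00828827 0.         0.         0.         0.        ]
top collar_mid [([0.572, 0.186, 0.037], 0.95, [230.0, 226.0]), ([0.587, 0.298, 0.036], 0.94, [181.0, 220.0]), ([0.441, 0.195, 0.041], 0.73, [224.0, 284.0]), ([0.462, 0.305, 0.043], 0.61, [174.0, 274.0])]
top mount_seat [([0.582, -0.022, 0.055], 0.72, [322.0, 221.0])]
top spigot_tip [([0.583, -0.02, 0.057], 0.77, [321.0, 220.0]), ([0.447, -0.264, 0.05], 0.3, [430.0, 281.0])]
top projector [([0.585, -0.022, 0.051], 0.74, [322.0, 220.0])]
top jar_gold [([0.448, -0.261, 0.052], 0.88, [429.0, 281.0])]
top jar_silver [([0.581, -0.28, 0.046], 0.84, [435.0, 223.0])]
side [ 0.89928594 -0.60950455  1.2606069 ] [30.43766721 -0.87957514 32.73484334] 597.0864974159866 [-0.2025712  0.         0.         0.         0.       ]
side collar_mid [([0.593, 0.285, 0.033], 0.82, [410.0, 175.0]), ([0.469, 0.295, 0.033], 0.69, [370.0, 152.0]), ([0.576, 0.174, 0.027], 0.67, [382.0, 204.0]), ([0.446, 0.19, 0.028], 0.6, [341.0, 176.0])]
side mount_seat [([0.598, -0.044, 0.053], 0.8, [344.0, 267.0])]
side spigot_tip [([0.597, -0.04, 0.053], 0.57, [345.0, 266.0])]
side projector [([0.599, -0.038, 0.053], 0.65, [346.0, 266.0])]
side jar_gold [([0.456, -0.272, 0.05], 0.92, [234.0, 313.0])]
side jar_silver [([0.588, -0.286, 0.045], 0.73, [280.0, 350.0]), ([0.464, 0.297, 0.03], 0.61, [369.0, 151.0])]
0.7
```

```bash
python3 - <<'E'
import cv2,numpy as np
a=cv2.imread('pics/top0.png');b=cv2.imread('pics/side0.png')
c=cv2.resize(a[195:305,145:255],None,fx=3.6,fy=3.6,interpolation=3); d=cv2.resize(b[125:235,320:430],None,fx=3.6,fy=3.6,interpolation=3)
cv2.imwrite('pics/crop0.png',np.hstack([c,d]))
E
```

```text
(no output)
```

View pics/top0.png

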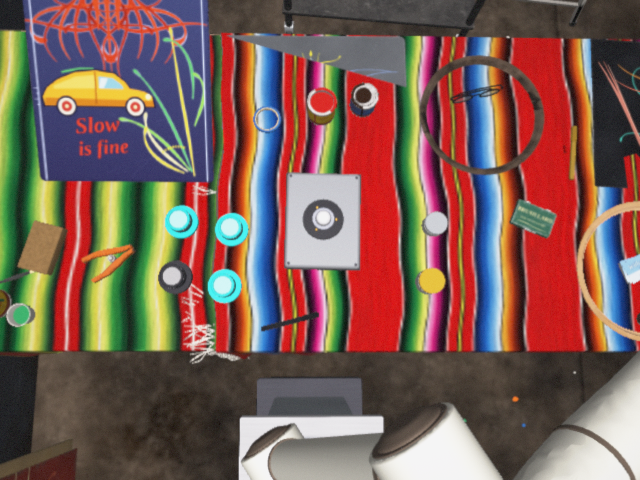

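View pics/crop0.png

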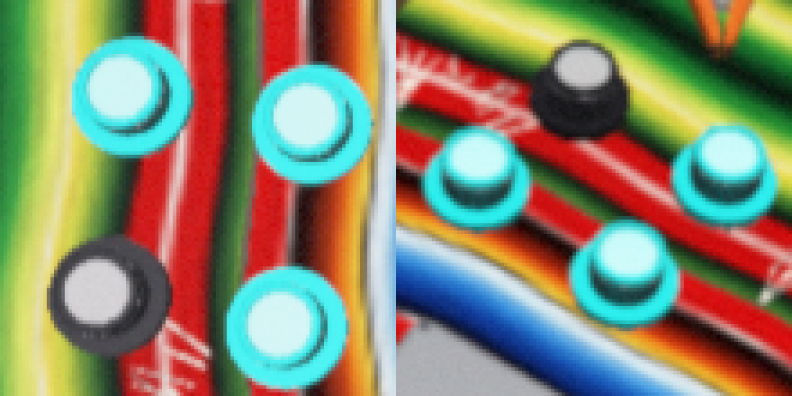

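Look-alikes (top view): turquoise at (181,220), (230,226) and (224,284), and black at (174,274). The black one is the collar, and the close crop confirms it. The mount is at (322,220). I'll look at both from the wrist camera on the way.

```bash
python3 - <<'E'
from h import *
def look(p,yaw,thing,fn):
    env.goto(p,[-90,0,yaw]); f=shot('wrist',fn); print(thing, f['position'],f['orientation'],env.read_state()['joint_positions'],env.read_state()['clock'])
    for t in thing:
        print(t,[(np.round(d['xyz'],4).tolist(),round(d['score'],2),proj(f,d['xyz'])[0].round().tolist()) for d in env.search_frame(f,t)])
    import pickle; pickle.dump({k:v for k,v in f.items()},open('pics/'+fn+'.pkl','wb'))
look([0.55,-0.02,0.25],60,['mount_seat','spigot_tip'],'w1.png')
look([0.45,0.30,0.22],45,['collar_mid','collar_foot'],'w2.png')
a=np.hstack([cv2.imread('pics/w1.png'),cv2.imread('pics/w2.png')]); cv2.imwrite('pics/w12.png',cv2.resize(a,(800,300),interpolation=3))
for y in [-150,-120,-60,0,60,120,180]:
    print(y,env.inverse_kinematics([0.58,-0.021,0.1],[-90,0,y]))
E
```

```text
['mount_seat', 'spigot_tip'] [ 0.51344041 -0.08266023  0.41336046] [-1.53261228e+01 -8.66154146e-03  1.49897518e+02] [ 1.47192568e+01  1.36871877e+01 -7.59287918e+00  2.63598912e-03
 -6.87300677e+01 -4.47948590e+01] 3.1333
mount_seat [([0.5714, -0.0349, 0.0532], 0.61, [292.0, 213.0])]
spigot_tip [([0.5734, -0.0369, 0.0508], 0.65, [289.0, 211.0])]
['collar_mid', 'collar_foot'] [0.39893141 0.24893729 0.38352264] [-1.53378278e+01 -8.55231248e-03  1.34934109e+02] [ 5.07831698e+01  1.39551255e+01 -1.16461178e+01  8.38878645e-03
 -6.43940887e+01 -9.58544679e+01] 4.5583
collar_mid [([0.5607, 0.1951, 0.04], 0.92, [157.0, 223.0]), ([0.4585, 0.305, 0.0452], 0.87, [316.0, 229.0]), ([0.4392, 0.2022, 0.0418], 0.66, [249.0, 133.0]), ([0.5657, 0.3012, 0.0131], 0.66, [242.0, 289.0])]
collar_foot [([0.5622, 0.2951, 0.0131], 0.95, [240.0, 283.0]), ([0.5584, 0.1899, 0.0422], 0.87, [154.0, 218.0]), ([0.4553, 0.3071, 0.0417], 0.69, [320.0, 228.0]), ([0.4383, 0.2073, 0.0435], 0.56, [253.0, 136.0]), ([0.5303, 0.0392, 0.0515], 0.36, [40.0, 78.0])]
-150 [ 1.39084912e+01  2.43472278e+01 -1.52408702e+01  2.54444375e-14
 -5.04119021e+01  1.06091509e+02]
-120 [ 13.90849121  24.34722776 -15.24087019   0.         -50.41190205
 136.09150879]
-60 [  13.90849121   24.34722776  -15.24087019    0.          -50.41190205
 -163.90849121]
0 [ 1.39084912e+01  2.43472278e+01 -1.52408702e+01 -2.54444375e-14
 -5.04119021e+01 -1.03908491e+02]
60 [ 13.90849121  24.34722776 -15.24087019   0.         -50.41190205
 -43.90849121]
120 [ 1.39084912e+01  2.43472278e+01 -1.52408702e+01  2.54444375e-14
 -5.04119021e+01  1.60915088e+01]
180 [ 1.39084912e+01  2.43472278e+01 -1.52408702e+01  2.54444375e-14
 -5.04119021e+01  7.60915088e+01]
```

View pics/w12.png

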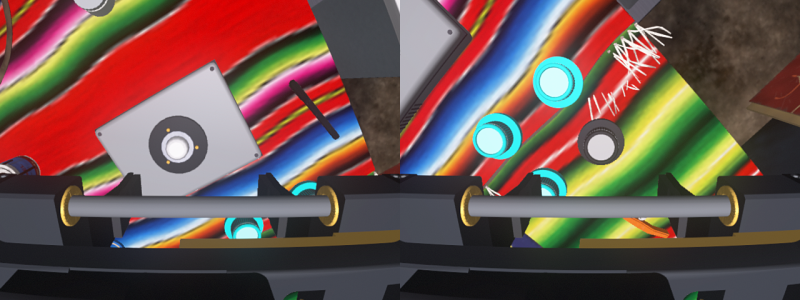

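```bash
cat > seg.py <<'E'
from h import *
import pickle
def blob(img,mask,uv):
    n,l,st,c=cv2.connectedComponentsWithStats(mask.astype(np.uint8)); 
    i=min((k for k in range(1,n) if st[k,4]>60),key=lambda k:np.hypot(*(c[k]-uv))); 
    cs=max(cv2.findContours((l==i).astype(np.uint8),0,1)[0],key=cv2.contourArea); cs=cv2.convexHull(cs)
    return cs
def circ(f,cs,z,D):
    P=pix2z(f,cs.reshape(-1,2),z)[:,:2]; (cx,cy),r=cv2.minEnclosingCircle((P*1000).astype(np.float32))
    A=np.c_[2*P,np.ones(len(P))]; s=np.linalg.lstsq(A,(P**2).sum(1),rcond=None)[0]
    return s[:2].round(4), 'diam',round(2*np.sqrt(s[2]+s[:2]@s[:2]),4)
E
python3 - <<'E'
from seg import *
w1=pickle.load(open('pics/w1.png.pkl','rb'));w2=pickle.load(open('pics/w2.png.pkl','rb'))
out=[]
for f,uv0,jobs in [(w1,(285,236),[('tip',lambda h:(h[...,2]>150)&(h[...,1]<60),.082),('disk',None,.060)]),(w2,(321,236),[('lens',lambda h:(h[...,2]>120)&(h[...,1]<60),.046)])]:
    im=f['image']; h=cv2.cvtColor(im,cv2.COLOR_BGR2HSV); v=im.copy()
    for n,m,z in jobs:
        mk=m(h) if m else (h[...,2]<110)&(np.hypot(*(np.indices(h.shape[:2])[::-1]-np.array(uv0)[:,None,None]))<75)
        if m: mk=mk&(np.hypot(*(np.indices(h.shape[:2])[::-1]-np.array(uv0)[:,None,None]))<32)
        cs=blob(im,mk,uv0); print(n,circ(f,cs,z,0)); cv2.polylines(v,[cs],1,(0,0,255) if m else (255,0,255),1)
    x,y=uv0; out.append(cv2.resize(v[y-60:y+60,x-60:x+60],(400,400),interpolation=3))
cv2.imwrite('pics/seg.png',np.hstack(out))
E
```

```text
tip (array([ 0.5838, -0.0247]), 'diam', np.float64(0.0472))
disk (array([ 0.5863, -0.0226]), 'diam', np.float64(0.091))
lens (array([0.4593, 0.3126]), 'diam', np.float64(0.0402))
```

View pics/seg.png

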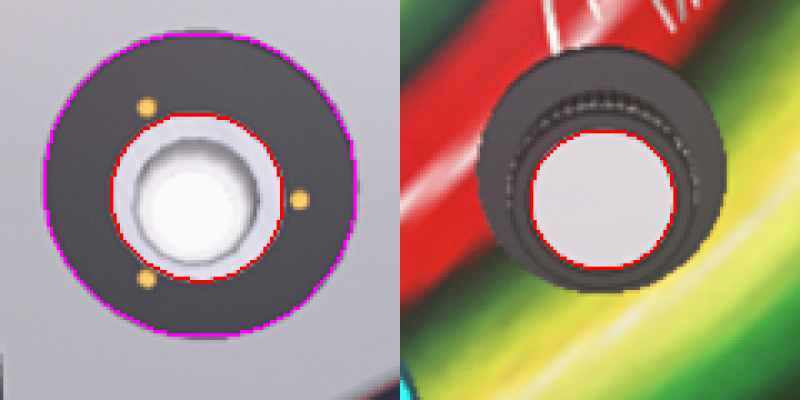

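```bash
python3 - <<'E'
from seg import *
w2=pickle.load(open('pics/w2.png.pkl','rb'))
print('flange ctr',pix2z(w2,[[321.8,226.9]],.014), proj(w2,[[.4593,.3126,.046]]))
c=np.array([.4593,.3126])
st=lambda:env.read_state()
env.goto([*c,.09],[-90,0,135]); print(env.move_straight([*c,.020],rate=.1,force_limit=8),st()['position'],st()['clock'])
env.gripper_to(0.0,5); print(st()['opening'],st()['force'])
env.gripper_to(1.0)
env.move_straight([*c,.065],rate=.15); env.goto([*c,.065],[-90,0,45]); print(env.move_straight([*c,.019],rate=.1,force_limit=8))
env.gripper_to(0.0,5);s=st(); print(s['opening']*87,s['position'],s['force'],s['clock'])
env.gripper_to(0.0,45);s=st(); print(s['opening']*87,s['position'],s['force'],s['clock'])
env.move_straight([*c,.15],rate=.15);s=st(); print(s['opening']*87,s['position'],s['force'],s['clock'],s['joint_positions'])
f=shot('wrist','g.png'); pickle.dump(dict(f),open('pics/g.pkl','wb'))
E
```

```text
flange ctr [[0.45827274 0.31247643 0.014     ]] [[321.37774861 235.7015425 ]]
False [0.4596733  0.31300491 0.02048219] 6.9083
0.5935193676270941 [-0.16983204 -0.02655475  1.11881645]
False
51.41572866491411 [0.45936183 0.31260611 0.01914862] [0.43399354 0.03366763 2.34572042] 11.625
50.77186149348056 [0.45934804 0.31263952 0.01913955] [-1.04900266 -0.34094483  1.72003163] 11.8417
51.18651920517544 [0.45863149 0.31200326 0.14879824] [-0.2647809  -0.14231797 -0.81418302] 12.8667 [ 5.09538291e+01  1.90710926e+01 -1.54692996e+01 -3.49860200e-02
 -5.55982601e+01 -9.59536968e+01]
```

View pics/g.png

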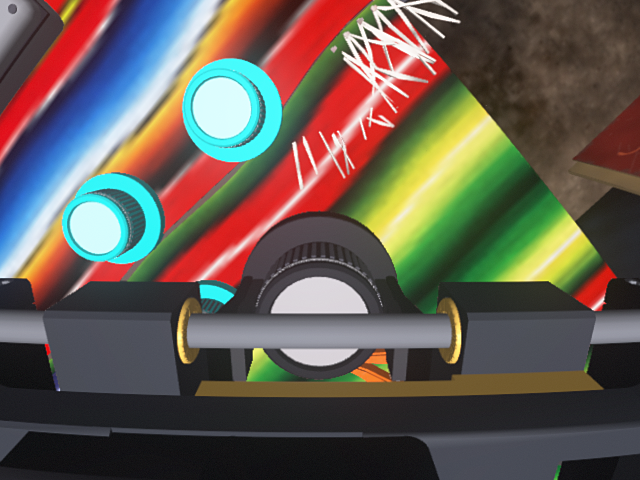

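The black collar is held level between the pads: grip around (320,300), lens at (320,320). Next I carry it over the mount and lower it.

```bash
python3 - <<'E'
from seg import *
def pr(t):
    s=env.read_state(); print(t,np.round(s['position'],4),np.round(s['force'],2),np.round(s['wrist_torque'],2),round(s['opening']*87,2),round(s['clock'],2),np.round(s['joint_positions'][5],1))
m=np.array([.5866,-.0224])
env.goto([*m,.15],[-90,0,20]); pr('hover')
print(env.move_straight([*m,.108],rate=.06,force_limit=8)); pr('nose')
print(env.move_straight([*m,.090],rate=.04,force_limit=8)); pr('plate')
f=shot('side','s1.png'); g=shot('wrist','w3.png')
cv2.imwrite('pics/m1.png',np.hstack([cv2.resize(f['image'][210:310,290:390],(400,400),interpolation=3),cv2.resize(g['image'],(400,400))]))
E
```

```text
hover [ 0.5866 -0.0215  0.1499] [-0.06  1.07 -2.08] [ 0.03 -0.03 -0.03] 50.98 14.26 -83.6
False
nose [ 0.587  -0.0225  0.1083] [ 0.16 -0.32 -1.38] [-0.04 -0.02  0.01] 51.18 15.11 -83.6
False
plate [ 0.5866 -0.0224  0.0898] [ 0.08  0.27 -1.52] [-0.01 -0.03  0.  ] 50.99 15.71 -83.6
```

View pics/m1.png

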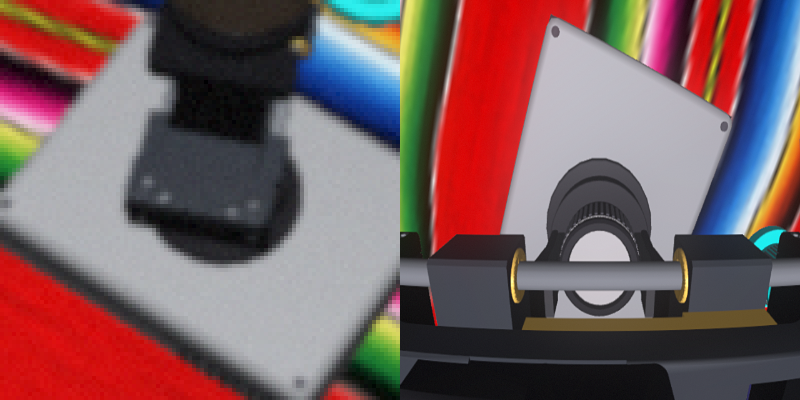

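```bash
cat > turn.py <<'E'
from seg import *
m=np.array([.5866,-.0224])
def pr(t):
    s=env.read_state(); print(t,np.round(s['position'],4),np.round(s['force'],1),np.round(s['wrist_torque'],2),round(s['opening']*87,2),round(s['clock'],2),np.round(s['joint_positions'][5],1)); return s
E
python3 - <<'E'
from turn import *
print(env.move_straight([*m,.080],rate=.02,force_limit=15)); s=pr('press')
env.dwell(.1); s=pr('hold'); z=s['position'][2]
for k in range(5):
    env.goto([*m,z],[-90,0,20+4*(k+1)]); s=pr(f'{k} z{z:.4f}')
    F=-0 if False else abs(s['force'][2])
    if F<11: z-=.0007
    if F>22: z+=.0005
E
```

```text
True
press [ 0.5871 -0.0223  0.0852] [-0.7 -0.2  4.8] [0.13 0.31 0.01] 51.01 16.2 -83.6
hold [ 0.5871 -0.0223  0.0851] [-0.9  0.4  5.6] [0.19 0.34 0.02] 50.75 16.3 -83.6
0 z0.0851 [ 0.5873 -0.0224  0.0858] [ 0.1 -0.2  3.2] [0.04 0.01 0.01] 50.88 16.55 -79.7
1 z0.0844 [ 0.5873 -0.0224  0.0851] [-0.4  0.7  5.9] [0.01 0.16 0.14] 51.35 16.8 -75.7
2 z0.0837 [ 0.5877 -0.0224  0.0851] [-0.4  0.3  7.3] [0.11 0.34 0.14] 51.01 17.05 -71.7
3 z0.0830 [ 0.5881 -0.0224  0.085 ] [-1.1 -0.8 10.2] [0.15 0.53 0.18] 50.94 17.3 -67.7
4 z0.0823 [ 0.5884 -0.0224  0.0849] [-1.8  0.4 13.3] [0.16 0.63 0.18] 51.18 17.55 -63.7
```

```bash
python3 - <<'E'
from turn import *
z=.0820; mc=m-[.0012,0]
for yaw in range(44,184,4):
    env.goto([*mc,z],[-90,0,yaw]); s=pr(yaw)
    if s['position'][2]<.0838: print('drop'); break
    if abs(s['wrist_torque'][2])>.9: print('torque'); break
    F=s['force'][2]
    if F<11: z-=.0005
    if F>19: z+=.0005
E
```

```text
44 [ 0.5881 -0.0222  0.0848] [ 1.2  0.8 11.1] [0.21 0.26 0.17] 50.6 17.8 -59.7
48 [ 0.5877 -0.0221  0.0835] [2.7 0.4 5.2] [ 0.02 -0.56  0.04] 51.19 18.05 -55.7
drop
```

```bash
python3 - <<'E'
from turn import *
z=.0815
for k in range(9):
    z-=.001; env.goto([*m,z],[-90,0,49]); s=pr(f'{z:.4f}')
    if s['force'][2]>15: break
env.dwell(.3); pr('settled')
f=shot('wrist','w4.png')
E
```

```text
0.0805 [ 0.5878 -0.0222  0.081 ] [1.9 1.  5.1] [ 0.2  -0.51 -0.01] 50.86 18.3 -54.7
0.0795 [ 0.5877 -0.0222  0.08  ] [2.3 0.8 5.1] [ 0.23 -0.71 -0.04] 51.03 18.55 -54.6
0.0785 [ 0.5877 -0.0222  0.0792] [2.7 0.5 5.3] [ 0.29 -0.68 -0.02] 51.34 18.8 -54.6
0.0775 [ 0.5878 -0.0222  0.0791] [-0.1  1.  10. ] [ 0.49 -0.1  -0.08] 50.99 19.05 -54.6
0.0765 [ 0.5878 -0.0222  0.0791] [-0.3  1.8 14.9] [ 0.67  0.5  -0.06] 50.84 19.3 -54.6
0.0755 [ 0.5878 -0.0222  0.079 ] [-2.7  1.9 19.6] [ 0.91  1.01 -0.03] 50.74 19.55 -54.6
settled [ 0.5878 -0.0222  0.0791] [-2.6  2.3 19.2] [ 0.86  1.05 -0.05] 50.81 19.85 -54.6
```

```bash
python3 - <<'E'
from turn import *
f=shot('side')
a=cv2.imread('pics/g.png')[190:400,200:440];b=cv2.imread('pics/w4.png')[190:400,200:440]
cv2.imwrite('pics/m2.png',np.hstack([a,b,cv2.resize(f['image'][215:305,295:398],(240,210),interpolation=3)]))
pr('now')
E
```

```text
now [ 0.5878 -0.0222  0.079 ] [-2.7  1.6 20.4] [ 0.85  0.99 -0.08] 50.66 19.95 -54.6
```

View pics/m2.png

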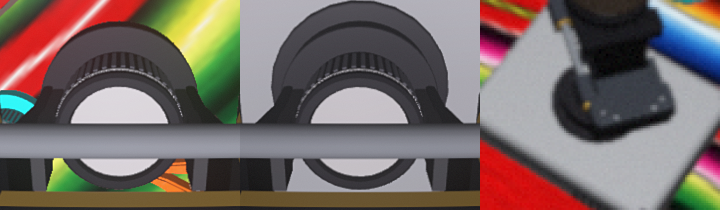

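The collar sits in the gripper exactly as it did after the grasp (lens top edge at row 87 in both crops), so it hasn't slipped and the 6 mm drop is real. Its flange lies flat on the seat disk.

```bash
python3 - <<'E'
from turn import *
pr('final'); env.close_job()
E
```

```text
final [ 0.5878 -0.0222  0.079 ] [-2.7  1.6 20.4] [ 0.85  0.99 -0.08] 50.66 19.95 -54.6
the job is handed in; nothing more can be done
```

The collar is fully home on the seat, and I handed the job in at about 20 s with the fingers still holding it pressed down.

I picked the black collar from among the turquoise look-alikes, centred it with two squeezes at right angles, and set it over the spigot. Pressed down, it stopped on the pins with the TCP at z = 0.085. After turning about 28° it dropped, and I pressed it to a hard stop at z = 0.079.

- **Fully home:** the drop from pins to stop was 6 mm, as expected. The force then rose about 5 N per mm with no further travel, and I was holding about 20 N at hand-in.
- **No slip:** the wrist pictures show the collar in the same place in the grip before and after, so the drop was the collar's own.
- **Sideways offset:** the final pose sits about 1 mm off the position I measured in x, with about 3 N of side force. I left it, as that is within the bore clearance.
- **Not checked:** I didn't twist the collar to test that it is keyed, and I didn't look at the jars again. The arm worked no closer than about 26 cm to them.

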